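# Inspect a flanged guide bush with the bore scope

## Robot

A 6-joint arm with a two-finger parallel gripper is mounted at the origin on a cart in front of the work surface, level with it; the furniture and walls round the work are solid. World frame = base frame: x ahead of the robot, y to its left, z up, the work surface at z = 0. Lengths are in m, angles in degrees, forces in N, time in s.
With the tool pointing down it reaches from about 0.25 to 0.8 m from the base axis. Payload 8.5 kg.
Tool frame: the origin (TCP) lies midway between the tips of the shut fingers; the grasp point (between the pads) lies 19 mm behind it; z points along the fingers, y is the line along which they close (so a half turn about z gives the same grasp; the last joint's range is limited). The gripper opens to 85 mm and grips with 20 to 120 N. Pads are 22 mm wide; open, the fingers measure 114 mm over their backs; the gripper's body (76 mm by 85 mm) begins 54 mm behind the grasp point. The pads swing forward as they close: fully open they stand 13 mm farther back than shut.
Start: joints at [-74.141, 13.648, -0.773, 75.585, 0, 90], TCP at [0.143, -0.505, 0.231] pointing down, gripper open.
Joint ranges: [-152.45, 152.45], [-59.26, 108.67], [-65.41, 83.53], [-104.44, 129.93], [-82.83, 76.93], [-180, 180]. Speed limits (degrees/s): [127.2, 127.2, 159.86, 180, 180, 180].

## Interface

Orientations are given as [roll, pitch, yaw] about the fixed x, y, z axes, in that order (R = Rz(yaw) Ry(pitch) Rx(roll)).
In Python, from plant import get_state, cams, manip gives the robot as it stands.
- The arm moves only by the tool step_arm, never from a script. Its argument "commands" is one flat list of numbers, 4 for each row, row after row: the shift along the tool's x, y, z in m, then the turn about the tool's z in degrees. In form: [dx, dy, dz, yaw, dx, dy, dz, yaw, ...]. A call has 1 to 20 rows; each row shifts and turns the commanded pose from where the row before left it, along the tool's axes as they then stand; what a row does not reach is not made up. A row lasts 1/10 s, in which the tool goes at most 50 mm and 8.59 degrees, less where a joint would pass 70% of its speed; a pose out of reach is approached as far as the arm can. A call with a gripper value outside its range is refused whole. "fingers" is the opening, from 0 (shut) to 1 (fully open), set as the call begins (left out, the last holds). The fingers move at their own pace and stop on an object; "newtons" is the grip in N (left out, the last holds). Time passes only in rows, so rows that do not move let the fingers close. It gives the time, the measured TCP pose, the force, the opening and the grip force at its end, in the units of the state.
- get_state(): the state, without advancing time (a new reading comes with each control period).
- cams.grab_frame(name): name is "side" or "top"; returns (picture, depth): 400x640x3 uint8, red, green, blue; 400x640 float32, m along the optical axis (not along the pixel's ray), 0 where there is no reading.
- cams.calibration(name): a dict with "camera_matrix" (3x3 intrinsics, pixels), "world_from_camera" (4x4, takes a point from camera to world coordinates). Camera axes: x right, y down, z forward; pixel columns grow to the right and rows downward; lengths in m; the calibration is good to about 2 mm. A picture is of the moment at which its call begins. calibration takes no time and is no camera call.
- manip.hand_in(): hands the job in; it is judged then, once.
Trained networks look in the newest picture that a camera, given by its name, has taken for a name from the list of things; names that differ only in an ending like _2 or _b are one class to them, and where a whole thing is asked for, a point or a joint stands for the part that bears it (a point fixed in the world has none). Each returns a list of dicts, best first, with "p" (0 to 1); they miss things now and then, are a little off and sometimes report something else, mostly with a low value. They report only what shows in the picture. A call takes as long as a camera call. They do not tell look-alikes from the thing itself.
- cams.look_for(camera, thing): "centre" ([x, y, z] in m, in world coordinates, good to about 4 mm: the middle of the surface that is visible of it).
The state is a dict: "t": time; "q": joint angles; "dq": joint speeds; "effort": joint torques, N m; "eef_pos": TCP position; "ee_rot": TCP orientation; "force": force on the tool from outside, world axes, zero at the start; "torque": the same for the moment, N m; "grip_width": opening from 0.0 (shut) to 1.0 (fully open); "grip_force": force on a finger pad.
Only numpy, scipy, OpenCV 4.12 (cv2) and the standard library are available. Lean on these libraries where they do the work, as an engineer would, in place of code of your own. Each camera call takes 0.05 s, during which the arm holds its last target. There are 200 camera calls.

## Task

The flanged steel guide bush on the rubber mat is due for a bore inspection: stand it in the bored seat of the inspection stand, long barrel up and flange flat on the seat plate, and let go of it. Then draw the bore scope up out of its parking tube, lower its thin rod through the bore of the seated bush without ever touching the bush, until the rod's tip stands about 10 mm below the bush's lower end, and finish holding the scope there in the gripper, upright, still and centred in the bore, while the picture is taken. Leave the other, plain bush alone.

Things in the scene. Friction and masses are not known exactly. Their poses are not given: they have to be found in the camera images.
- bush: flanged guide bush, bare steel, loose, 0.4 kg, upright on the mat: tube 74 mm long, outside 40 mm, bore 26 mm right through, with a round flange 62 mm wide, 30 to 38 mm above its lower end. Grip the barrel above the flange (38 to 74 mm); the foot below (0 to 30 mm, chamfered) goes into the seat, flange resting on the seat plate. Origin: centre of the lower end; z up along the bore
- seat (a point): centre of the bored seat, level with the top face of the stand's seat plate, 75 mm above the bench, right above the stand's origin; z up. The seat is a through hole of 44 mm in a plate 14 mm thick: 2 mm of play all round the 40 mm foot of the bush
- stand: inspection stand, fixed: bare aluminium seat plate 110 x 110 x 14 mm (top 75 mm above the bench) with the bored seat in its middle, on four pillars over a dark steel base plate 124 x 124 mm (its top 14 mm above the bench: 31 mm of free air below a seated bush). Origin: centre of its underside on the bench, z up
- scope: bore scope, loose, 0.22 kg, hanging upright in its parking tube: straight steel rod 10 mm thick, 115 mm long; above it a knurled collar 26 mm wide (115 to 125 mm above the tip), a square grey camera head 32 x 32 mm (125 to 175 mm) and a black cap (to 181 mm). Grip the head by two flat faces. Origin: centre of the rod's lower tip; z up along the rod, x and y square to the head's faces
- scope_stand: parking tube of the scope, fixed: upright aluminium tube, outside 27 mm, bore 16 mm, mouth 130 mm above the bench, on a dark round foot 84 mm wide. The rod hangs in it (tip 15 mm above the bench), collar resting on the mouth; the rod is clear once raised by 115 mm. Origin: centre of the foot's underside, z up
- plain_bush: the other bush on the mat, to be left alone: plain steel tube without flange, 40 mm outside, 64 mm long, loose, about 100 mm from the flanged one on either side of it. Origin: centre of its lower end, z up
- mat: black rubber mat 115 x 190 x 3 mm on which both bushes stand, fixed; it lies left or right of the inspection stand, the parking tube on the other side. Origin: centre of its underside
There are look-alikes about, which are no part of the job. What is shaped like the bush but blue or green is not meant.

How it is judged (in metres and radians):
On the way, in this order (a step that is already met when the one before it is completed fails the run):
1. the flanged bush stands in the seat, flange flat on the seat plate, released (horizontal distance between bush and seat below 0.0035 m and z of bush in the frame of seat between -0.032 and -0.028 m and angle between bush's own z axis and vertical below 0.04 rad and contact force between the fingers and bush below 0.1 N), for 0.3 s.
2. the scope is held by the fingers with its tip above the mouth of its parking tube (z of scope in the frame of scope_stand above 0.13 m and contact force between the fingers and scope above 1 N), for 0.1 s.
At the end, for the whole second after the job is handed in: Bush seated (3.5 mm of centre, lower end 28-32 mm below plate top, 0.04 rad) and not touched by the fingers; scope gripped (over 1 N), tip 3-18 mm below the bush and within 4 mm of the bore axis, rod parallel within 0.05 rad, under 10 mm/s, touching neither bush nor stand (all of step 1 and z of scope in the frame of bush between -0.018 and -0.003 m and horizontal distance between scope and bush below 0.004 m and angle between the z axis of scope and the z axis of bush, either way round below 0.05 rad and linear speed of scope below 0.01 m/s and contact force between the fingers and scope above 1 N and contact force between scope and bush below 0.1 N and contact force between scope and stand below 0.1 N); the arm keeps its last pose, push and grip.
It fails at once if the scope touches the bush (more than 0.2 N) (contact force between scope and bush above 0.2 N).
It fails at once if the plain bush is shifted by more than 15 mm (distance of plain_bush from where it was at the start of the episode above 0.015 m).
It also fails if it takes over 72 s, if anything falls off the work surface, if the arm or the gripper's body presses on something with over 40 N, if the wrist force passes 120 N, or if a joint passes its speed limit or range.

## Working session

There is one attempt and no reset: what is moved stays moved. The work goes in short steps, Python scripts to look and compute and a tool call to move; the robot and the scene stay as the last step left them, time stands still between calls to the robot, and variables do not carry over. Pictures are saved under pics/ and viewed, at most 10 in all, crops included, and the job is handed in when it is done.

Besides the shell and the picture viewer there is one more tool, called after "Request:" as name(argument=value, ...) on one line, values as JSON. step_arm: Moves the arm, as the interface text tells. Its arguments: {"type":"object","properties":{"commands":{"type":"array"},"fingers":{"type":"number"},"newtons":{"type":"number"}},"required":["commands"]}

```bash
mkdir -p pics; python3 - <<'E'
from plant import get_state, cams, manip
import cv2, numpy as np
s=get_state(); print({k:np.round(s[k],3).tolist() for k in s})
for n in ("top","side"):
    p,d=cams.grab_frame(n); cv2.imwrite(f"pics/{n}0.png",p[:,:,::-1]); np.save(f"pics/{n}0.npy",d)
    c=cams.calibration(n); print(n,np.round(c["camera_matrix"],1).tolist(),np.round(c["world_from_camera"],3).tolist())
    for th in ("bush","stand","scope","scope_stand","plain_bush","mat"):
        print(th,[(np.round(r["centre"],3).tolist(),round(r["p"],2)) for r in cams.look_for(n,th)])
E
```

```text
{'t': 0.0, 'q': [-74.141, 13.684, -0.817, 75.583, 0.001, 90.002], 'dq': [-0.07, -0.049, 0.007, -0.057, -0.114, -0.033], 'effort': [-0.002, -53.878, 34.644, 0.019, -0.0, 0.0], 'eef_pos': [0.143, -0.505, 0.231], 'ee_rot': [-179.916, -0.001, 15.857], 'force': [-0.978, -0.934, 0.257], 'torque': [-0.039, -0.039, 0.017], 'grip_force': 0.0, 'grip_width': 0.997}
top [[370.3, 0.0, 322.3], [0.0, 370.3, 196.2], [0.0, 0.0, 1.0]] [[0.019, -0.982, 0.185, 0.302], [-0.999, -0.025, -0.026, -0.004], [0.03, -0.185, -0.982, 1.052], [0.0, 0.0, 0.0, 1.0]]
bush [([0.436, -0.379, 0.046], 0.8), ([0.524, -0.425, 0.042], 0.65), ([0.477, -0.165, 0.041], 0.54)]
stand [([0.539, 0.063, 0.073], 0.72)]
scope [([0.509, 0.298, 0.193], 0.82)]
scope_stand [([0.505, 0.295, 0.01], 0.71)]
plain_bush [([0.484, -0.267, 0.06], 0.75)]
mat [([0.493, -0.223, 0.003], 0.97)]
side [[388.3, 0.0, 319.5], [0.0, 388.3, 202.2], [0.0, 0.0, 1.0]] [[-0.986, -0.101, 0.129, 0.355], [-0.164, 0.595, -0.787, 0.868], [0.003, -0.797, -0.603, 0.78], [0.0, 0.0, 0.0, 1.0]]
bush [([0.436, -0.372, 0.04], 0.73), ([0.473, -0.145, 0.043], 0.72), ([0.527, -0.412, 0.041], 0.62)]
stand [([0.536, 0.082, 0.066], 0.71), ([0.51, 0.314, 0.007], 0.58), ([0.475, -0.143, 0.044], 0.19)]
scope [([0.509, 0.314, 0.174], 0.81), ([0.509, -0.19, 0.003], 0.23)]
scope_stand []
plain_bush [([0.484, -0.252, 0.052], 0.5)]
mat [([0.506, -0.191, 0.003], 0.92)]
```

View pics/top0.png

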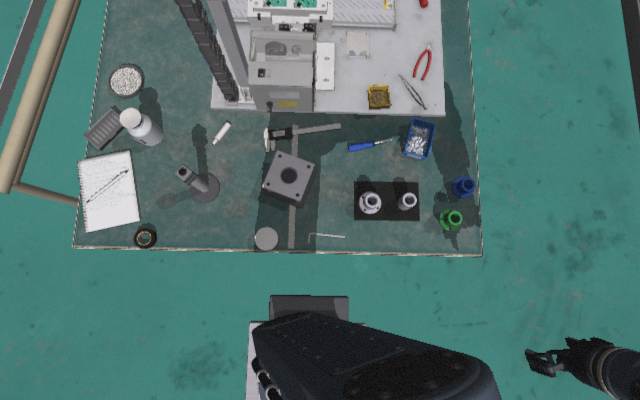

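View pics/side0.png

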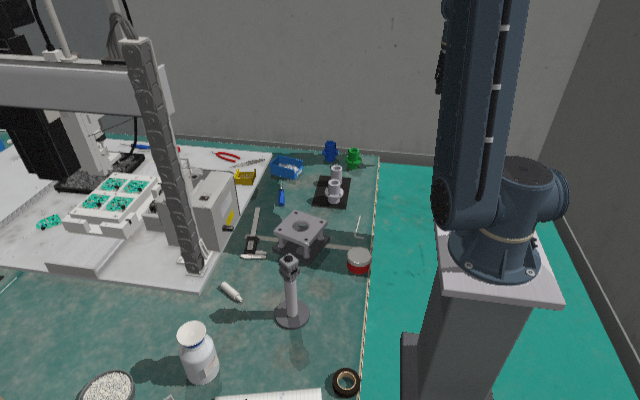

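Top view: the flanged steel bush is at (370,202), with the plain bush at (408,200) on the same mat. Look-alikes are blue at (463,187) and green at (451,218). The stand is at (289,177) and the scope at (185,174). The bush at (370,202) fits because it is bare steel, has a flange and stands on the mat. I'll confirm that in an enlarged crop.

```bash
cat > h.py <<'E'
import numpy as np, cv2
from plant import get_state, cams, manip
def cloud(n,d):
    c=cams.calibration(n);K=np.array(c["camera_matrix"]);T=np.array(c["world_from_camera"])
    v,u=np.mgrid[:400,:640]; r=np.stack([(u-K[0,2])/K[0,0]*d,(v-K[1,2])/K[1,1]*d,d],-1)
    P=r@T[:3,:3].T+T[:3,3]; P[d<=0]=np.nan; return P
def plane(n,uv,z):   # pixels -> world at height z
    c=cams.calibration(n);K=np.array(c["camera_matrix"]);T=np.array(c["world_from_camera"])
    uv=np.atleast_2d(uv).astype(float); r=np.c_[(uv-K[:2,2])/[K[0,0],K[1,1]],np.ones(len(uv))]@T[:3,:3].T
    return T[:3,3]+r*((z-T[2,3])/r[:,2])[:,None]
def circ(p):
    A=np.c_[2*p,np.ones(len(p))]; s=np.linalg.lstsq(A,(p**2).sum(1),rcond=None)[0]
    return s[:2],np.sqrt(s[2]+s[0]**2+s[1]**2)
def proj(n,X):
    c=cams.calibration(n);K=np.array(c["camera_matrix"]);T=np.linalg.inv(np.array(c["world_from_camera"]))
    q=np.atleast_2d(X)@T[:3,:3].T+T[:3,3]; q=q@K.T; return q[:,:2]/q[:,2:]
E
python3 - <<'E'
from h import *
tiles=[]
for n in ("top","side"):
    P=cloud(n,np.load(f"pics/{n}0.npy")); im=cv2.imread(f"pics/{n}0.png")
    # height spread in regions
    for nm,c,r,zb in (("bush top",(.475,-.145),.05,(.07,.085)),("flange",(.475,-.145),.05,(.034,.048)),("plain",(.484,-.255),.04,(.058,.075)),("plate",(.53,.075),.09,(.065,.085)),("cap",(.51,.305),.04,(.185,.21)),("head",(.51,.305),.04,(.14,.185)),("foot",(.51,.305),.07,(.004,.03)),("mat",(.5,-.2),.15,(-.01,.012))):
        m=(np.hypot(P[...,0]-c[0],P[...,1]-c[1])<r)&(P[...,2]>zb[0])&(P[...,2]<zb[1])
        q=P[m]
        if len(q)<8: print(n,nm,len(q)); continue
        rc=cv2.minAreaRect((q[:,:2]*1000).astype(np.float32))
        print(n,nm,len(q),"med",np.round(np.median(q,0),4),"rect",np.round(rc[0],1),np.round(rc[1],1),round(rc[2],1),"zsd",q[:,2].std().round(4))
    for c in ((.475,-.19,.05),(.535,.075,.07),(.51,.305,.15)):
        u,v=proj(n,c)[0].astype(int); w=30 if n=="top" else 34
        tiles.append(cv2.resize(im[v-w:v+w,u-40:u+40],(266,200 if n=="top" else 227),interpolation=cv2.INTER_CUBIC)); print(n,u,v)
cv2.imwrite("pics/crop1.png",np.vstack([np.hstack(tiles[:3]),np.hstack(tiles[3:])]))
# obstacles: max height by cell
P=cloud("top",np.load("pics/top0.npy"))
for x in np.arange(.3,.9,.05):
    print(round(x,2),[ (lambda q: round(float(np.nanmax(q)),2) if len(q) else None)(P[...,2][(abs(P[...,0]-x-.025)<.025)&(abs(P[...,1]-y)<.05)]) for y in (-.4,-.3,-.2,-.1,0,.1,.2,.3,.4,.5)])
E
```

```text
top bush top 110 med [ 0.4778 -0.1626  0.0767] rect [ 477.2 -163.8] [37.1 38.5] 3.8 zsd 0.0024
top flange 202 med [ 0.4701 -0.1555  0.0416] rect [ 478.5 -162.6] [59.1 59.9] 89.4 zsd 0.0024
top plain 115 med [ 0.4838 -0.2665  0.0666] rect [ 484.2 -267.1] [38.2 38.9] 47.5 zsd 0.0024
top plate 1451 med [0.5404 0.0629 0.0754] rect [541.7  63. ] [110.5 110.9] 70.5 zsd 0.0021
top cap 174 med [0.5132 0.3028 0.1908] rect [513.5 304.1] [30.7 31.3] 49.5 zsd 0.0031
top head 92 med [0.505 0.293 0.166] rect [511.7 301.6] [25.  32.8] 54.0 zsd 0.0123
top foot 801 med [0.5038 0.296  0.0091] rect [508.4 303.2] [133.  138.4] 58.9 zsd 0.0038
top mat 7616 med [ 0.5004 -0.2014  0.0027] rect [ 499.6 -199.7] [298.9 297.6] 19.6 zsd 0.002
top 379 203
top 283 178
top 188 177
side bush top 60 med [ 0.4767 -0.1564  0.0746] rect [ 477.8 -161.5] [37.  37.4] 16.4 zsd 0.0022
side flange 114 med [ 0.4755 -0.1456  0.0398] rect [ 476.5 -156.1] [56.5 49.9] 10.4 zsd 0.0029
side plain 64 med [ 0.4847 -0.2604  0.0641] rect [ 483.6 -265. ] [34.7 42.3] 7.5 zsd 0.0029
side plate 1035 med [0.5388 0.073  0.0737] rect [541.   6
[... 574 characters left out ...]
0.01, 0.04, 0.01, 0.01, 0.05, 0.01, 0.01, 0.01, 0.02]
0.45 [0.08, 0.07, 0.08, 0.08, 0.08, 0.08, 0.01, 0.19, 0.01, 0.02]
0.5 [0.08, 0.07, 0.04, 0.04, 0.08, 0.08, 0.01, 0.2, 0.01, 0.02]
0.55 [0.04, 0.01, 0.01, 0.01, 0.08, 0.08, 0.01, 0.01, 0.01, 0.02]
0.6 [0.01, 0.05, 0.02, 0.02, 0.01, 0.08, 0.01, 0.02, 0.09, 0.14]
0.65 [0.04, 0.05, 0.02, 0.02, 0.01, 0.02, 0.02, 0.02, 0.14, 0.14]
0.7 [0.05, 0.05, 0.04, 0.04, 0.19, 0.19, 0.19, 0.04, 0.01, 0.01]
0.75 [0.04, 0.05, 0.07, 0.04, 0.2, 0.2, 0.46, 0.46, 0.01, 0.03]
0.8 [0.04, 0.05, 0.07, 0.04, 0.2, 0.2, 0.41, 0.04, 0.01, 0.03]
0.85 [0.04, 0.05, 0.04, 0.04, 0.2, 0.2, 0.2, 0.04, 0.01, 0.03]
0.9 [0.04, 0.05, 0.04, 0.04, 0.12, 0.13, 0.04, 0.04, 0.01, 0.01]
```

View pics/crop1.png

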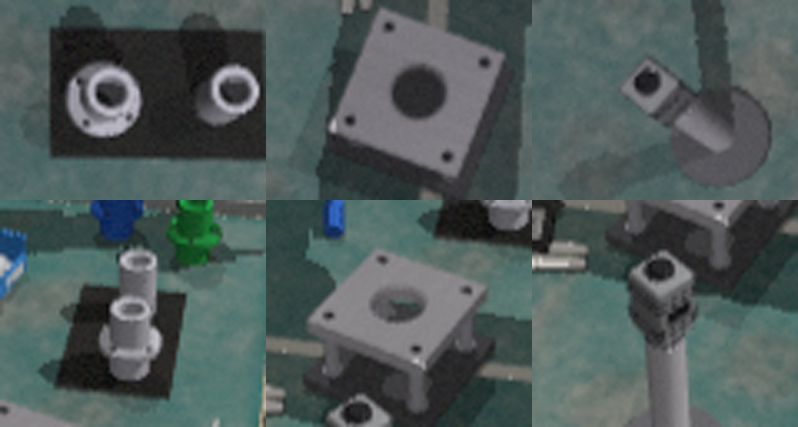

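The crop confirms it. The bare steel bush with the round flange is at top (370,202), left of the plain tube at (408,200). The seat hole is at about (289,177) and the scope head at about (185,174). Next I rotate so the fingers close along world x, clear of the plain bush.

Request:
step_arm(commands=[0,0,0,-8.24,0,0,0,-8.24,0,0,0,-8.24,0,0,0,-8.24,0,0,0,-8.24,0,0,0,-8.24,0,0,0,-8.24,0,0,0,-8.24,0,0,0,-8.22,0,0,0,0,0,0,0,0], fingers=1, newtons=40)

```text
t: 1.8
eef_pos: [0.1434, -0.505, 0.2313]
ee_rot: [-180.0, -0.0, 89.8]
force: [0.1, -0.3, -0.1]
grip_width: 0.999
grip_force: 0.0
```

Request:
step_arm(commands=[0.0228,0.0223,0,0,0.0228,0.0223,0,0,0.0228,0.0223,0,0,0.0228,0.0223,0,0,0.0228,0.0223,0,0,0.0228,0.0223,0,0,0.0228,0.0223,0,0,0.0228,0.0223,0,0,0.0228,0.0223,0,0,0.0228,0.0223,0,0,0.0228,0.0223,0,0,0.0228,0.0223,0,0,0.0228,0.0223,0,0,0.0228,0.0223,0,0,0.0228,0.0223,0,0,0,0,0,0,0,0,0,0])

```text
t: 3.5
eef_pos: [0.4781, -0.1625, 0.2311]
ee_rot: [-180.0, -0.0, 89.9]
force: [0.4, -0.5, 0.4]
grip_width: 0.999
grip_force: 0.0
```

Request:
step_arm(commands=[0,0,0.02,0,0,0,0.02,0,0,0,0.02,0,0,0,0.02,0,0,0,0.02,0,0,0,0.02,0,0,0,0.02,0,0,0,0.02,0,0,0,0.015,0,0,0,0.01,0,0,0,0.006,0,0,0,0,0,0,0,0,0])

```text
t: 4.8
eef_pos: [0.4782, -0.1633, 0.0408]
ee_rot: [180.0, 0.0, 90.0]
force: [0.7, 0.2, -0.0]
grip_width: 1.004
grip_force: 0.0
```

Request:
step_arm(commands=[0,0,0,0,0,0,0,0,0,0,0,0,0,0,0,0,0,0,0,0,0,0,0,0,0,0,0,0,0,0,0,0,0,0,0,0,0,0,0,0], fingers=0.3, newtons=40)

```text
t: 5.8
eef_pos: [0.4779, -0.163, 0.0407]
ee_rot: [180.0, 0.0, 90.0]
force: [-1.2, -0.3, 4.6]
grip_width: 0.461
grip_force: 39.5
```

Request:
step_arm(commands=[0,0,-0.004,0,0,0,-0.008,0,0,0,-0.014,0,0,0,-0.02,0,0,0,-0.02,0,0,0,-0.02,0,0,0,-0.02,0,0,0,-0.014,0,0,0,-0.008,0,0,0,-0.002,0,0,0,0,0])

```text
t: 6.9
eef_pos: [0.4778, -0.1629, 0.1701]
ee_rot: [-180.0, -0.0, 90.0]
force: [0.0, 0.6, -3.4]
grip_width: 0.459
grip_force: 40.9
```

Request:
step_arm(commands=[0.005,0.0015,0,0,0.01,0.003,0,0,0.016,0.0045,0,0,0.02,0.0055,0,0,0.02,0.0055,0,0,0.02,0.0055,0,0,0.02,0.0055,0,0,0.02,0.0055,0,0,0.02,0.0055,0,0,0.02,0.0055,0,0,0.02,0.0055,0,0,0.016,0.0045,0,0,0.01,0.003,0,0,0.006,0.002,0,0,0.0035,0.0013,0,0,0,0,0,0,0,0,0,0,0,0,0,0])

```text
t: 8.7
eef_pos: [0.5417, 0.063, 0.1704]
ee_rot: [-180.0, 0.0, 90.0]
force: [-0.5, -0.3, -3.3]
grip_width: 0.456
grip_force: 40.8
```

```bash
python3 - <<'E'
from h import *
s=get_state(); print(s["eef_pos"],s["ee_rot"],s["force"],s["grip_force"])
t=[]
for n in ("top","side"):
    p,d=cams.grab_frame(n); cv2.imwrite(f"pics/{n}1.png",p[:,:,::-1]); np.save(f"pics/{n}1.npy",d); P=cloud(n,d)
    x,y,z=s["eef_pos"]
    for nm,zb in (("flange",(.16,.18)),("foot",(.128,.155)),("plate",(.06,.085))):
        r=.12 if nm=="plate" else .05
        m=(np.hypot(P[...,0]-x,P[...,1]-y)<r)&(P[...,2]>zb[0])&(P[...,2]<zb[1]); q=P[m]
        if len(q)>5:
            rc=cv2.minAreaRect((q[:,:2]*1000).astype(np.float32)); print(n,nm,len(q),np.round(np.median(q,0),4),np.round(rc[0],1),np.round(rc[1],1),round(rc[2],1))
    u,v=proj(n,(.5414,.0636,.12))[0].astype(int)
    t.append(cv2.resize(p[v-60:v+60,u-40:u+40,::-1],(400,600),interpolation=cv2.INTER_CUBIC)); print(u,v)
cv2.imwrite("pics/crop2.png",np.hstack(t))
E
```

```text
[0.54165788 0.06296396 0.17037437] [-1.79996567e+02  2.20644660e-03  8.99539351e+01] [-0.50116623 -0.33894189 -3.26901708] 40.83259139209986
287 171
side flange 188 [0.5359 0.0811 0.1695] [537.9  78.1] [60.8 34.2] 10.8
side foot 79 [0.5364 0.0798 0.1422] [536.1  75. ] [38.6 18.4] 22.6
side plate 1098 [0.5378 0.0754 0.0736] [541.   63.6] [114.7 112.6] 70.8
299 212
```

View pics/crop2.png

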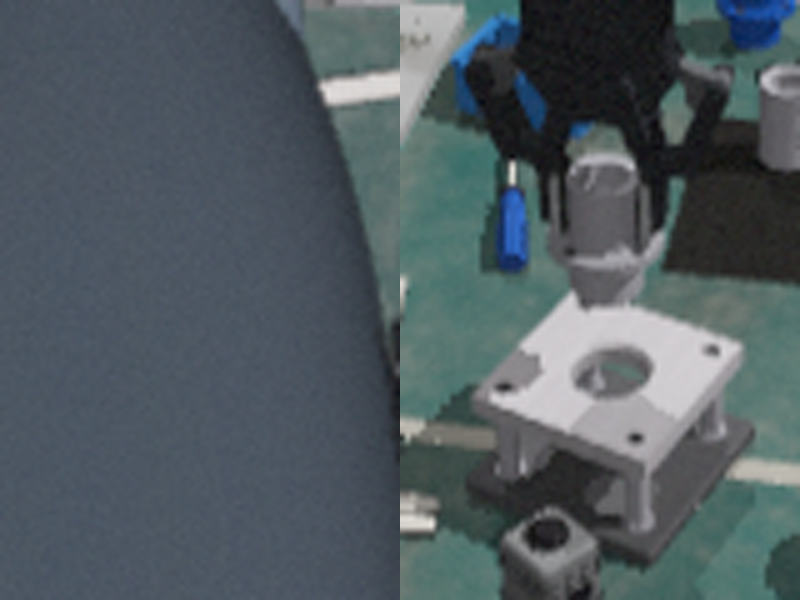

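The top view is blocked by the forearm. In the side view the bush hangs just above the seat hole, which is at about (301,226) in the full picture. I'll check its offset with a cylinder fit.

```bash
python3 - <<'E'
from h import *
from scipy.optimize import least_squares
def fit(P,c,zl,parts):
    pts=[]
    for a,b,R in parts:
        m=(np.hypot(P[...,0]-c[0],P[...,1]-c[1])<R+.012)&(P[...,2]>zl+a)&(P[...,2]<zl+b); q=P[m]; pts.append(np.c_[q[:,:2],np.full(len(q),R)])
    q=np.vstack(pts); f=lambda x:np.hypot(q[:,0]-x[0],q[:,1]-x[1])-q[:,2]
    r=least_squares(f,c,loss="soft_l1",f_scale=.002); return r.x.round(4),len(q),np.median(abs(r.fun)).round(4)
P0=cloud("side",np.load("pics/side0.npy")); P1=cloud("side",np.load("pics/side1.npy"))
print("side0 foot",fit(P0,(.4778,-.163),.003,[(.008,.024,.02)]),"barrel",fit(P0,(.4778,-.163),.003,[(.044,.068,.02)]))
print("side1 foot",fit(P1,(.5417,.063),.133,[(.008,.024,.02)]))
# seat hole: pixels seeing below the plate, back-projected on plate top
for n,i in (("side",1),("side",0),("top",0)):
    P=cloud(n,np.load(f"pics/{n}{i}.npy")); im=cv2.imread(f"pics/{n}{i}.png",0)
    v,u=np.mgrid[:400,:640]; W=plane(n,np.c_[u.ravel(),v.ravel()],.075).reshape(400,640,3)
    r=np.hypot(W[...,0]-.5414,W[...,1]-.0636)
    hole=(r<.033)&(P[...,2]<.055)
    # far rim/near rim: outer boundary of hole as projected on top plane
    cs,_=cv2.findContours(hole.astype(np.uint8),cv2.RETR_EXTERNAL,cv2.CHAIN_APPROX_NONE); c=max(cs,key=cv2.contourArea)[:,0]
    q=plane(n,c,.075)[:,:2]; print(n,i,"hole",len(c),circ(q),"bbox",q.min(0).round(4),q.max(0).round(4))
E
```

```text
side0 foot (array([ 0.4777, -0.1629]), 37, np.float64(0.0012)) barrel (array([ 0.4775, -0.1621]), 95, np.float64(0.0017))
side1 foot (array([0.5408, 0.0627]), 45, np.float64(0.0008))
side 1 hole 30 (array([0.53820311, 0.07406064]), np.float64(0.015362930902913614)) bbox [0.5198 0.06  ] [0.5569 0.088 ]
side 0 hole 30 (array([0.53820311, 0.07406064]), np.float64(0.015362930902913614)) bbox [0.5198 0.06  ] [0.5569 0.088 ]
top 0 hole 41 (array([0.53971467, 0.06237111]), np.float64(0.019771012342553105)) bbox [0.5203 0.0422] [0.5595 0.0829]
```

Request:
step_arm(commands=[0.0007,0,0.008,0,0,0,0.014,0,0,0,0.014,0,0,0,0.01,0,0,0,0.007,0,0,0,0.004,0,0,0,0.004,0,0,0,0.004,0,0,0,0.004,0,0,0,0,0,0,0,0,0])

```text
t: 9.9
eef_pos: [0.5418, 0.0643, 0.1014]
ee_rot: [180.0, -0.0, 90.0]
force: [0.1, -0.1, -3.9]
grip_width: 0.458
grip_force: 40.9
```

Request:
step_arm(commands=[0,0,0.004,0,0,0,0.004,0,0,0,0.004,0,0,0,0.003,0,0,0,0.001,0,0,0,0.001,0,0,0,0,0,0,0,0,0])

```text
t: 10.7
eef_pos: [0.5418, 0.0643, 0.0844]
ee_rot: [180.0, -0.0, 90.0]
force: [0.2, -0.3, -4.3]
grip_width: 0.455
grip_force: 40.9
```

Request:
step_arm(commands=[0,0,0.001,0,0,0,0.0005,0,0,0,0,0,0,0,0,0])

```text
t: 11.1
eef_pos: [0.5419, 0.0642, 0.0831]
ee_rot: [180.0, -0.0, 90.0]
force: [-1.0, 0.6, 1.5]
grip_width: 0.457
grip_force: 41.0
```

Request:
step_arm(commands=[0,0,0,0,0,0,0,0,0,0,0,0,0,0,0,0,0,0,0,0,0,0,0,0,0,0,0,0,0,0,0,0,0,0,0,0,0,0,0,0], fingers=1)

```text
t: 12.1
eef_pos: [0.5418, 0.0642, 0.0828]
ee_rot: [180.0, -0.0, 90.0]
force: [-0.0, -0.0, 0.0]
grip_width: 0.999
grip_force: 0.0
```

Request:
step_arm(commands=[0,0,-0.005,0,0,0,-0.01,0,0,0,-0.02,0,0,0,-0.03,0,0,0,-0.03,0,0,0,-0.03,0,0,0,-0.03,0,0,0,-0.03,0,0,0,-0.02,0,0,0,-0.01,0,0,0,0,0])

```text
t: 13.2
eef_pos: [0.5423, 0.0643, 0.2993]
ee_rot: [179.8, -0.0, 90.0]
force: [-0.6, 0.3, -0.8]
grip_width: 1.001
grip_force: 0.0
```

Request:
step_arm(commands=[0.01,-0.001,0,0,0.02,-0.0025,0,0,0.03,-0.0037,0,0,0.03,-0.0037,0,0,0.03,-0.0037,0,0,0.03,-0.0037,0,0,0.03,-0.0037,0,0,0.03,-0.0037,0,0,0.02,-0.0025,0,0,0.0112,-0.0008,0,0,0,0,0,-8.28,0,0,0,-8.28,0,0,0,-8.28,0,0,0,-8.28,0,0,0,-8.28,0,0,0,-8.3,0,0,0,0,0,0,0,0])

```text
t: 15.0
eef_pos: [0.5126, 0.3052, 0.2972]
ee_rot: [-179.9, -0.0, 139.4]
force: [-0.4, -0.6, 1.0]
grip_width: 0.995
grip_force: 0.0
```

```bash
python3 - <<'E'
from h import *
s=get_state(); print(s["t"],s["eef_pos"],s["ee_rot"],s["q"])
t=[]
for n in ("top","side"):
    p,d=cams.grab_frame(n); cv2.imwrite(f"pics/{n}2.png",p[:,:,::-1]); np.save(f"pics/{n}2.npy",d); P=cloud(n,d)
    for nm,c,r,zb in (("bushtop",(.5414,.0636),.04,(.108,.13)),("flange",(.5414,.0636),.045,(.079,.088)),("plate",(.5414,.0636),.11,(.065,.085)),("cap",(.5133,.3055),.035,(.183,.205))):
        m=(np.hypot(P[...,0]-c[0],P[...,1]-c[1])<r)&(P[...,2]>zb[0])&(P[...,2]<zb[1]); q=P[m]
        if len(q)>5:
            rc=cv2.minAreaRect((q[:,:2]*1000).astype(np.float32)); print(n,nm,len(q),np.round(np.median(q,0),4),np.round(rc[0],1),np.round(rc[1],1),round(rc[2],1))
    u,v=proj(n,(.53,.16,.12))[0].astype(int)
    t.append(cv2.resize(p[v-75:v+75,u-50:u+50,::-1],(400,600),interpolation=cv2.INTER_CUBIC)); print(u,v)
cv2.imwrite("pics/crop3.png",np.hstack(t))
E
```

```text
15.0 [0.51258048 0.30520331 0.29724561] [-1.79944089e+02 -2.22810246e-02  1.39438641e+02] [3.07689812e+01 2.04733855e+01 1.85229901e+01 8.81097064e+01
 3.21068594e-03 7.13303273e+01]
top bushtop 125 [0.5422 0.0644 0.1189] [541.9  64. ] [39.2 36.6] 0.3
top flange 198 [0.531  0.0588 0.0833] [539.  66.] [65.2 67. ] 83.3
top plate 1397 [0.5353 0.0619 0.0758] [542.   63.1] [110.8 111.2] 70.3
top cap 125 [0.5122 0.2988 0.1906] [513.8 303.7] [30.7 30.9] 53.0
249 174
side bushtop 122 [0.5396 0.0678 0.1165] [540.3  65.6] [38.1 37.6] 9.5
side flange 142 [0.536  0.0804 0.082 ] [538.3  70.7] [59.2 52.1] 15.1
side plate 923 [0.5305 0.0853 0.0742] [540.2  64.4] [113.7 112.2] 69.7
side cap 181 [0.5124 0.311  0.1889] [513.8 306.6] [31.4 32.6] 56.7
296 236
```

View pics/crop3.png

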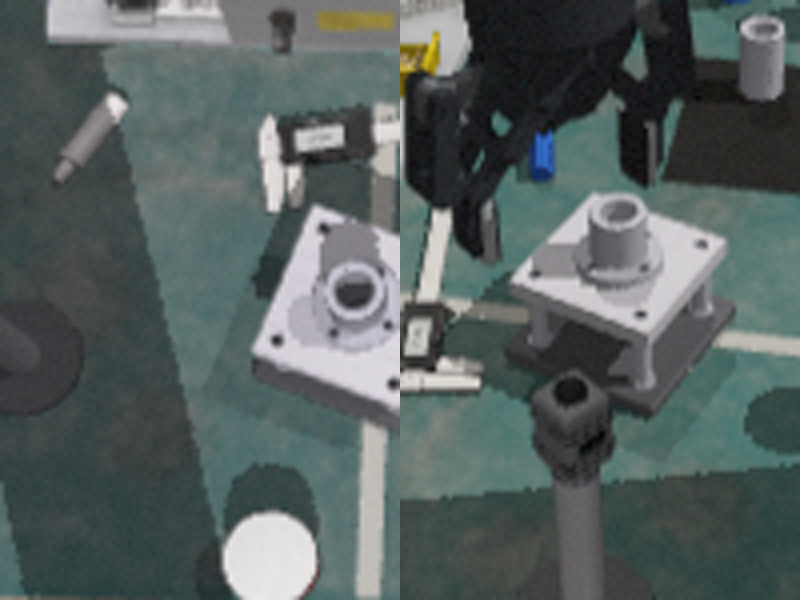

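The bush is upright in the seat with its flange flat: top crop (355,293), side crop (620,220). The scope is still in its tube at side crop (575,420). Next I refine the head's yaw and centre.

```bash
python3 - <<'E'
from h import *
from scipy.optimize import least_squares
for names in (["top0","top2"],["side0","side2"],["top0","top2","side0","side2"]):
    Q=[]
    for k in names:
        P=cloud(k[:-1],np.load(f"pics/{k}.npy")); m=(np.hypot(P[...,0]-.5133,P[...,1]-.3055)<.028)&(P[...,2]>.145)&(P[...,2]<.182); Q.append(P[m][:,:2])
    q=np.vstack(Q)
    def f(x):
        c,s=np.cos(x[2]),np.sin(x[2]); d=q-x[:2]; a=np.abs(d@np.array([[c,-s],[s,c]])); return a.max(1)-.016
    best=min((least_squares(f,(.5133,.3055,np.radians(a)),loss="soft_l1",f_scale=.002,x_scale=(.001,.001,.05)) for a in (30,40,50,60,70)),key=lambda r:r.cost)
    print(names,len(q),best.x[:2].round(4),np.degrees(best.x[2])%90,np.median(abs(best.fun)))
E
```

```text
['top0', 'top2'] 157 [0.5146 0.3055] 53.347861328588436 0.0003940298492161008
['side0', 'side2'] 473 [0.514  0.3055] 52.911559452378874 0.00047638502110308734
['top0', 'top2', 'side0', 'side2'] 630 [0.5141 0.3056] 53.08340031652743 0.0004809123737522913
```

Request:
step_arm(commands=[0,0,0,-3.6,-0.0007,0.0008,0.01,0,0,0,0.02,0,0,0,0.02,0,0,0,0.02,0,0,0,0.02,0,0,0,0.02,0,0,0,0.02,0,0,0,0.014,0,0,0,0.008,0,0,0,0.001,0,0,0,0,0,0,0,0,0])

```text
t: 16.4
eef_pos: [0.5142, 0.3059, 0.1456]
ee_rot: [179.9, 0.0, 143.3]
force: [0.7, 0.1, 0.4]
grip_width: 0.997
grip_force: 0.0
```

Request:
step_arm(commands=[0,0,0,0,0,0,0,0,0,0,0,0,0,0,0,0,0,0,0,0,0,0,0,0,0,0,0,0,0,0,0,0,0,0,0,0,0,0,0,0], fingers=0.2, newtons=40)

```text
t: 17.4
eef_pos: [0.5139, 0.3057, 0.1451]
ee_rot: [180.0, 0.0, 143.3]
force: [-1.0, -0.8, 5.7]
grip_width: 0.369
grip_force: 40.1
```

Request:
step_arm(commands=[0,0,-0.003,0,0,0,-0.006,0,0,0,-0.009,0,0,0,-0.01,0,0,0,-0.012,0,0,0,-0.012,0,0,0,-0.012,0,0,0,-0.012,0,0,0,-0.012,0,0,0,-0.012,0,0,0,-0.012,0,0,0,-0.012,0,0,0,-0.012,0,0,0,-0.01,0,0,0,-0.008,0,0,0,-0.004,0,0,0,-0.002,0,0,0,0,0])

```text
t: 19.2
eef_pos: [0.5138, 0.3056, 0.3048]
ee_rot: [-180.0, -0.0, 143.3]
force: [0.5, 0.3, -2.8]
grip_width: 0.369
grip_force: 39.8
```

```bash
python3 - <<'E'
from h import *
from scipy.optimize import least_squares
s=get_state(); e=s["eef_pos"]; print(s["t"],e,s["ee_rot"],s["force"],s["grip_force"])
for n in ("side","top"):
    p,d=cams.grab_frame(n); cv2.imwrite(f"pics/{n}3.png",p[:,:,::-1]); P=cloud(n,d); np.save(f"pics/{n}3.npy",d)
    for a,b in ((.17,.195),(.195,.22),(.22,.245),(.245,.272)):
        m=(np.hypot(P[...,0]-e[0],P[...,1]-e[1])<.016)&(P[...,2]>a)&(P[...,2]<b); q=P[m]
        if len(q)>3: 
            r=least_squares(lambda x:np.hypot(q[:,0]-x[0],q[:,1]-x[1])-.005,e[:2]-[0,.001],loss="soft_l1",f_scale=.001); print(n,a,len(q),r.x.round(4),np.median(q,0).round(4))
    c=cams.calibration(n); u,v=proj(n,(e[0],e[1],.2))[0].astype(int); print(u,v)
    if n=="side": cv2.imwrite("pics/crop4.png",cv2.resize(p[max(v-60,0):v+60,u-60:u+60,::-1],(600,600),interpolation=cv2.INTER_CUBIC))
E
```

```text
19.2 [0.51380102 0.30563477 0.30475649] [-1.79992218e+02 -1.05051054e-02  1.43299266e+02] [ 0.46945327  0.34306198 -2.7563472 ] 39.80803370475769
side 0.17 28 [0.514  0.3054] [0.5129 0.3094 0.1855]
side 0.195 44 [0.5139 0.3058] [0.5125 0.3097 0.2063]
side 0.22 45 [0.5138 0.3054] [0.5131 0.3094 0.2328]
side 0.245 51 [0.5141 0.3056] [0.512  0.3093 0.2589]
288 255
top 0.17 15 [0.5146 0.3054] [0.5116 0.3019 0.1835]
top 0.195 19 [0.5144 0.3052] [0.5114 0.3014 0.2083]
top 0.22 24 [0.5145 0.3052] [0.5117 0.3012 0.2324]
top 0.245 16 [0.5146 0.3053] [0.5119 0.3017 0.2542]
181 171
```

View pics/crop4.png

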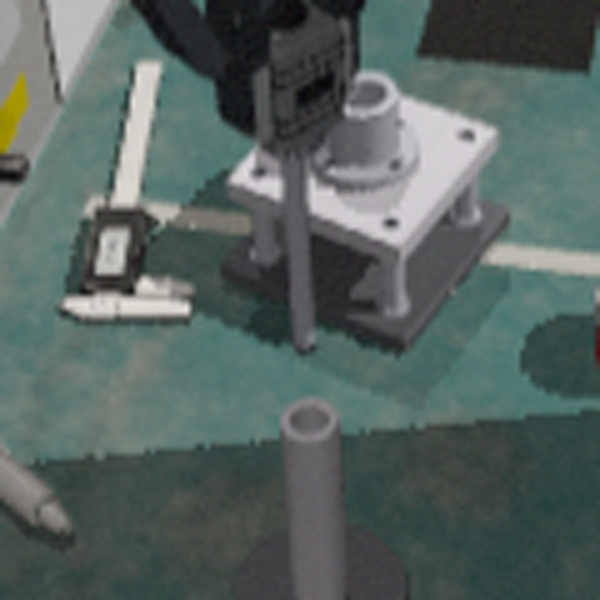

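The rod hangs straight and clear of its tube: the tip is at crop (305,347) and the tube mouth at (310,415). Next I move it above the seated bush.

Request:
step_arm(commands=[-0.004,-0.00425,0,0,-0.008,-0.0085,0,0,-0.0142,-0.0151,0,0,-0.0142,-0.0151,0,0,-0.0142,-0.0151,0,0,-0.0142,-0.0151,0,0,-0.0142,-0.0151,0,0,-0.0142,-0.0151,0,0,-0.0142,-0.0151,0,0,-0.0142,-0.0151,0,0,-0.0142,-0.0151,0,0,-0.0142,-0.0151,0,0,-0.008,-0.0085,0,0,-0.0043,-0.00455,0,0,0,0,0,0,0,0,0,0,0,0,0,0])

```text
t: 21.0
eef_pos: [0.5414, 0.0652, 0.3048]
ee_rot: [180.0, -0.0, 143.3]
force: [-0.4, -0.1, -2.2]
grip_width: 0.372
grip_force: 40.0
```

```bash
python3 - <<'E'
from h import *
from scipy.optimize import least_squares
s=get_state(); e=s["eef_pos"]; print(s["t"],e,s["ee_rot"],s["force"],s["grip_force"])
n="side"
p,d=cams.grab_frame(n); cv2.imwrite(f"pics/{n}4.png",p[:,:,::-1]); P=cloud(n,d); np.save(f"pics/{n}4.npy",d)
def fit(a,b,R,g):
    m=(np.hypot(P[...,0]-e[0],P[...,1]-e[1])<g)&(P[...,2]>a)&(P[...,2]<b); q=P[m]
    r=least_squares(lambda x:np.hypot(q[:,0]-x[0],q[:,1]-x[1])-R,e[:2]-[0,.001],loss="soft_l1",f_scale=.001); print(a,len(q),r.x.round(4),q[:,2].min().round(4))
for a,b in ((.165,.2),(.2,.235),(.235,.272)): fit(a,b,.005,.016)
for a,b in ((.088,.1),(.1,.113)): fit(a,b,.02,.028)
m=(np.hypot(P[...,0]-.5414,P[...,1]-.0645)<.03)&(P[...,2]>.112)&(P[...,2]<.125); print(cv2.minAreaRect((P[m][:,:2]*1000).astype(np.float32)))
u,v=proj(n,(e[0],e[1],.15))[0].astype(int); print(u,v)
cv2.imwrite("pics/crop5.png",cv2.resize(p[v-50:v+50,u-50:u+50,::-1],(600,600),interpolation=cv2.INTER_CUBIC))
E
```

```text
21.0 [0.54140875 0.06517642 0.30478191] [ 1.79991866e+02 -1.47208413e-02  1.43346522e+02] [-0.38334563 -0.14319114 -2.2252434 ] 39.97512459754944
0.165 26 [0.5414 0.0647] 0.1738
0.2 47 [0.5417 0.0651] 0.2002
0.235 49 [0.5412 0.0656] 0.2362
0.088 48 [0.541  0.0639] 0.0883
0.1 91 [0.5407 0.0653] 0.1002
((540.6536254882812, 64.78231048583984), (37.99418640136719, 37.72873306274414), 78.63227844238281)
299 204
```

View pics/crop5.png

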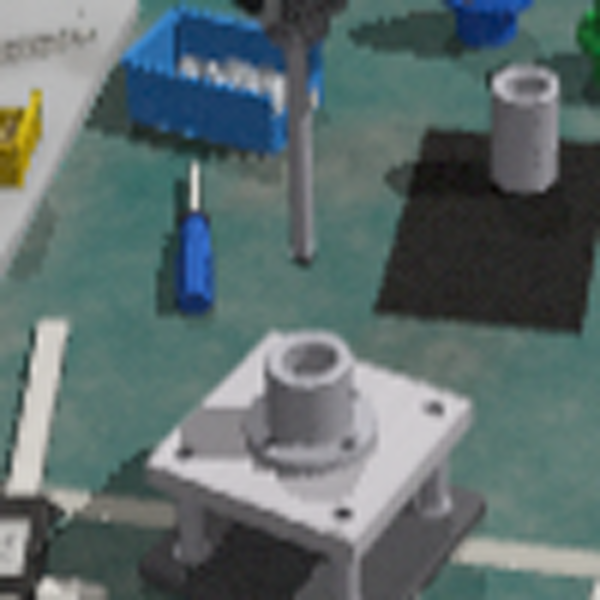

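The rod tip at crop (303,260) is straight above the bore at (310,357), within about 0.6 mm of its axis by the fits. I trim that and lower it.

Request:
step_arm(commands=[0.0001,-0.0006,0.004,0,0,0,0.008,0,0,0,0.009,0,0,0,0.009,0,0,0,0.009,0,0,0,0.009,0,0,0,0.009,0,0,0,0.009,0,0,0,0.004,0,0,0,0,0,0,0,0,0])

```text
t: 22.15
eef_pos: [0.5412, 0.0641, 0.235]
ee_rot: [180.0, 0.0, 143.3]
force: [0.6, -0.2, -2.4]
grip_width: 0.371
grip_force: 39.9
```

Request:
step_arm(commands=[0,0,0.004,0,0,0,0.007,0,0,0,0.008,0,0,0,0.008,0,0,0,0.008,0,0,0,0.008,0,0,0,0.008,0,0,0,0.008,0,0,0,0.006,0,0,0,0.003,0,0,0,0.001,0,0,0,0,0,0,0,0,0,0,0,0,0,0,0,0,0])

```text
t: 23.65
eef_pos: [0.5412, 0.0641, 0.1661]
ee_rot: [180.0, 0.0, 143.3]
force: [0.1, 0.6, -2.2]
grip_width: 0.37
grip_force: 39.9
```

```bash
python3 - <<'E'
from h import *
from scipy.optimize import least_squares
s=get_state(); e=s["eef_pos"]; print(s["t"],e,s["ee_rot"],s["force"],s["grip_force"],np.abs(s["dq"]).max())
n="side"
p,d=cams.grab_frame(n); cv2.imwrite(f"pics/{n}5.png",p[:,:,::-1]); P=cloud(n,d)
def fit(a,b,R,g):
    m=(np.hypot(P[...,0]-e[0],P[...,1]-e[1])<g)&(P[...,2]>a)&(P[...,2]<b); q=P[m]
    if len(q)<4: print(a,len(q)); return
    r=least_squares(lambda x:np.hypot(q[:,0]-x[0],q[:,1]-x[1])-R,e[:2]-[0,.001],loss="soft_l1",f_scale=.001); print(a,len(q),r.x.round(4),q[:,2].min().round(4))
fit(.122,.147,.005,.012); fit(.03,.043,.005,.015)
for a,b in ((.088,.1),(.1,.113)): fit(a,b,.02,.028)
u,v=proj(n,(e[0],e[1],.1))[0].astype(int); print(u,v)
cv2.imwrite("pics/crop6.png",cv2.resize(p[v-40:v+40,u-40:u+40,::-1],(600,600),interpolation=cv2.INTER_CUBIC))
E
```

```text
23.65 [0.54117451 0.06410453 0.16605075] [1.79979103e+02 1.23933233e-02 1.43298383e+02] [ 0.1104536   0.5735662  -2.18145855] 39.946802258491516 0.10592258986432183
0.122 26 [0.5407 0.065 ] 0.1232
0.03 0
0.088 50 [0.5413 0.0639] 0.0881
0.1 78 [0.5408 0.0644] 0.1006
299 218
```

View pics/crop6.png

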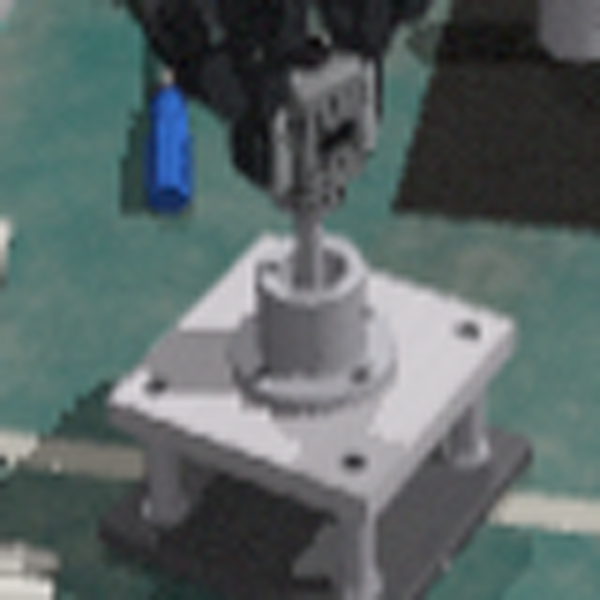

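The rod stands centred in the bore at crop (310,265), the bush is still seated, and the wrist force shows only the scope's weight. By the lift and descent distances the tip is about 9 mm below the bush. I hand in.

```bash
python3 -c "
from plant import manip; print(manip.hand_in())"
```

```text
the job is handed in; nothing more can be done
None
```

I handed the job in at about 24 s: the flanged bush stands in the seat and is released, and the gripper holds the scope still in its bore, within about 1 mm of centre and the tip about 9 mm below the bush (worked out from the moves, since the tip can't be seen there); no verdict was returned.

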